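Nest used beakers in the tote and load the washer

TASK

Nest the three beakers by size inside the tote, the large blue one outermost, the white one in it and the red one in that, each lowered (not dropped) until it is fully down and upright. Then push the tote gently along the rollers, without lifting it, until it is fully home against the blue end stop of the washer's bay. Keep the beakers from falling over and leave everything else on the bench as it is.

Things in the scene. Friction and masses are not known exactly. Their poses are not given: they have to be found in the camera images.
- beaker_large: LARGE beaker, blue plastic, open top, round, loose, upright, 0.10 to 0.17 kg. Origin: centre of the underside. 85 mm tall. Outer diameter 53 mm at the foot, widening to 63 mm at height 55 mm, then a shoulder, then an upright grip band 68 mm across from height 57 mm to the rim. Wall 2.5 mm; inner floor 30 mm above the underside.
- beaker_medium: MEDIUM beaker, white plastic, same shape, height and floor as the large one, outer diameters 7 mm less: foot 46 mm, grip band 61 mm. 0.08 to 0.15 kg. Origin: centre of the underside. Nested in the large one it stands 30 mm higher, with about 3.5 mm of play all round; its whole grip band stays free, its shoulder 2 mm above the outer rim.
- beaker_small: SMALL beaker, red plastic, same shape, height and floor as the others, outer diameters 14 mm less than the large one's: foot 39 mm, grip band 54 mm. 0.07 to 0.12 kg. Origin: centre of the underside. It nests in the medium one just as that does in the large one, 30 mm higher.
- tote: Grey open tote, 130 mm (own x) by 190 mm (own y) by 45 mm high, walls and floor 5 mm thick, about 0.4 kg, standing free on the rollers with its y axis along the track. Origin: centre of the underside; +y is the way into the bay. It takes about 1 to 2 N to push; left alone it stays where it is.
- station: Loading station, fixed, placed differently each time. Origin: on the bench under the middle of the roller track; y along the track, +y into the bay, z up. 15 free rollers across it, y -252 to +252 mm, tops (where the tote runs) 45 mm above the bench. Side guides: inner faces at x -69 and +69 mm, 9 mm thick, 56 mm high. Lip at y -264 mm, 48 mm high. With the tote home its origin is at y +170 mm.
- bay_stop (a point): Middle of the blue end stop's face, at station x 0, y +265 mm, z 75 mm: where the tote's +y wall must come. Axes as the station's. The stop is 100 mm high. The bay has white cheeks 14 mm thick and 100 mm high on both sides, station y 75 to 275 mm, and is open above. Behind the stop is the white washer, 200 mm high, station y 281 to 521 mm, x -100 to +200 mm.
- tote_push (a point): Middle of the outside of the tote's rear (-y) wall, 30 mm above its underside; push here towards the tote's +y. Axes as the tote's.
- jar: Amber glass jar with a lid, 62 mm across, 95 mm tall, 0.35 kg; loose bystander, stay clear of it. Origin: centre of the underside.
- bottle_green: Green glass bottle, 40 mm across, 115 mm tall, 0.2 kg; loose bystander, stay clear of it. Origin: centre of the underside.
- bottle_clear: White plastic bottle with a blue cap, 36 mm across, 120 mm tall, 0.18 kg; loose bystander, stay clear of it. Origin: centre of the underside.
- bottle_yellow: Yellow plastic bottle with a black cap, 36 mm across, 105 mm tall, 0.18 kg; loose bystander, stay clear of it. Origin: centre of the underside.
- tip_box: Blue pipette tip box, 80 mm (own x) by 118 mm (own y), 52 mm tall, 0.3 kg; loose bystander, stay clear of it. Origin: centre of the underside.
- tape_dispenser: Black tape dispenser, 55 mm (own x) by 110 mm (own y), 52 mm tall, 0.5 kg; loose bystander, stay clear of it. Origin: centre of the underside.
There are look-alikes about, which are no part of the job. Of the things shaped like the tote, the grey one is meant.

How it is judged:
By the outcome, as a careful person would: the job done as asked, in the order asked, and still so for the second after the job is handed in, with the robot touching nothing.
It also fails if it takes over 69 s, if anything falls off the work surface, if the arm or the gripper's body presses on something with over 40 N, if the wrist force passes 120 N, or if a joint passes its speed limit or range.

ROBOT

A 6-joint arm with a two-finger parallel gripper is mounted at the origin on the work surface. World frame = base frame: x ahead of the robot, y to its left, z up, the work surface at z = 0. Lengths are in mm, angles in rad, forces in N, time in s.
With the tool pointing down it reaches from about 350 to 975 mm from the base axis. Payload 7.1 kg.
Tool frame: the origin (TCP) lies midway between the tips of the shut fingers; the grasp point (between the pads) lies 19 mm behind it; z points along the fingers, y is the line along which they close (so a half turn about z gives the same grasp; the last joint's range is limited). The gripper opens to 88 mm and grips with 3 to 60 N. Pads are 20 mm wide; open, the fingers measure 115 mm over their backs; the gripper's body (75 mm by 178 mm) begins 61 mm behind the grasp point.
Start: joints at [1.256, 0.423, 1.63, -0, 1.089, -0.019], TCP at [182.159, 597.849, 222.675] pointing down, gripper open.
Joint ranges: [-3, 3], [-0.9, 2.11], [0.09, 2.58], [-1.31, 4.45], [0.11, 2.69], [-2.54, 2.54]. Speed limits (rad/s): [2.39, 2.39, 3.01, 3.14, 3.14, 3.14].

INTERFACE

Orientations are given as a rotation vector (axis times angle).
In Python, from workcell import ctrl gives the robot as it stands. The module is installed in compiled form; this text tells all that it offers.
- The arm moves only by the tool apply_moves, never from a script. Its argument "targets" is a list of rows, each a list of 3 entries, a list of its own where there are three numbers: the opening, from -1 (shut) to 1 (fully open), then the shift along the tool's x, y, z normalised to -1 to 1, where 1 is 5 cm, then the turn, a rotation vector about the tool's x, y, z normalised to -1 to 1, where 1 is 90 degrees. In form: [[jaw, [x, y, z], [wx, wy, wz]], ...]. A call has 1 to 8 rows; each row shifts and turns the commanded pose from where the row before left it, along the tool's axes as they then stand; what a row does not reach is not made up. A row lasts 1/8 s, in which the tool goes at most 62.5 mm and 10.7 degrees, less where a joint would pass 70% of its speed; a pose out of reach is approached as far as the arm can. A call with a number of a shift or a turn outside -1 to 1 is refused whole. A call with a gripper value outside its range is refused whole. The fingers move at their own pace and stop on an object; the grip force is fixed at half the most. Time passes only in rows, so rows that do not move let the fingers close. It gives the time, the measured TCP pose, the force, the opening and the grip force at its end, in the units of the state.
- ctrl.get_obs(): the state, without advancing time (a new reading comes with each control period).
- ctrl.get_image(name): name is "side" or "top"; returns a dict with "pixels" (384x512x3 uint8, blue, green, red), "camera_matrix" (3x3 intrinsics, pixels), "view" (4x4, takes a point from world to camera coordinates). Camera axes: x right, y down, z forward; pixel columns grow to the right and rows downward; lengths in mm; the calibration is good to about 2 mm. A picture is of the moment at which its call begins. There is no depth.
- ctrl.close_job(): hands the job in; it is judged then, once.
Trained networks look in the newest picture that a camera, given by its name, has taken for a name from the list of things; names that differ only in an ending like _2 or _b are one class to them, and where a whole thing is asked for, a point or a joint stands for the part that bears it (a point fixed in the world has none). Each returns a list of dicts, best first, with "score" (0 to 1); they miss things now and then, are a little off and sometimes report something else, mostly with a low value. They report only what shows in the picture. A call takes as long as a camera call. They do not tell look-alikes from the thing itself.
- ctrl.masks_of(label, camera): "region" (384x512 bool, what is visible of it) and "bbox" ([left, top, right, bottom] in pixels, round what is visible of it).
- ctrl.pinpoint(label, camera): "xy" ([column, row] in pixels: a listed point, or the origin of a listed thing).
The state is a dict: "t": time; "qpos": joint angles; "qvel": joint speeds; "joint_torque": joint torques, N m; "ee_pos": TCP position; "orientation": TCP orientation; "ft_force": force on the tool from outside, world axes, zero at the start; "moment": the same for the moment, N m; "width": finger opening in mm; "grasp_force": force on a finger pad.
Only numpy, scipy, OpenCV 4.12 (cv2) and the standard library are available. Lean on these libraries where they do the work, as an engineer would, in place of code of your own. Each camera call takes 0.05 s, during which the arm holds its last target. There are 200 camera calls.

## Working session

There is one attempt and no reset: what is moved stays moved. The work goes in short steps, Python scripts to look and compute and a tool call to move; the robot and the scene stay as the last step left them, time stands still between calls to the robot, and variables do not carry over. Pictures are saved under pics/ and viewed, at most 10 in all, crops included, and the job is handed in when it is done.

Besides the shell and the picture viewer there is one more tool, called in YAML: its name, and indented under it one key for each argument. apply_moves: Moves the arm, as the interface text tells. Scaled input: -1 to 1 covers 5 cm each way for a shift and 90 degrees each way for a turn. Its arguments: {"type":"object","properties":{"targets":{"type":"array"}},"required":["targets"]}

```bash
mkdir -p pics; cat > h.py <<'E'
import numpy as np, cv2
from workcell import ctrl
from scipy.spatial.transform import Rotation as R
def img(n): return ctrl.get_image(n)
def ray(im,uv):
    K=im["camera_matrix"];V=im["view"];d=np.linalg.inv(K)@[uv[0],uv[1],1];Rm=V[:3,:3]
    return -Rm.T@V[:3,3], Rm.T@d
def at_z(im,uv,z):
    o,d=ray(im,uv); return o+d*(z-o[2])/d[2]
def proj(im,p):
    c=im["view"][:3,:3]@np.array(p,float)+im["view"][:3,3]; q=im["camera_matrix"]@c; return q[:2]/q[2]
E
python3 - <<'E'
from h import *
o=ctrl.get_obs();print(o)
for n in("top","side"):
    im=img(n);cv2.imwrite(f"pics/{n}0.png",im["pixels"]);c=ray(im,(256,192));print(n,c)
    for l in["beaker_large","beaker_medium","beaker_small","tote","tote_push","bay_stop","station","jar","bottle_green","bottle_clear","bottle_yellow","tip_box","tape_dispenser"]:
        r=ctrl.pinpoint(l,n)
        print(l,[(np.round(q["xy"]),round(q["score"],2),np.round(at_z(im,q["xy"],{"tote":45,"tote_push":75,"bay_stop":75}.get(l,0)))) for q in r[:3]])
E
```

```text
{'t': 0.0, 'qpos': array([ 1.25603082e+00,  4.23814224e-01,  1.63069845e+00, -8.59615620e-06,
        1.08858739e+00, -1.90137239e-02]), 'qvel': array([-0.0017231 ,  0.00110298,  0.00068795, -0.00123793, -0.00012863,
       -0.00085488]), 'joint_torque': array([ 4.23177407e-04, -5.44612062e+01, -2.73669541e+01,  6.44532521e-02,
        2.26345018e-02, -7.33221304e-05]), 'ee_pos': array([181.97486006, 597.33777459, 221.91499337]), 'orientation': array([-4.62832412e-01, -3.10706598e+00,  2.33673925e-03]), 'ft_force': array([-0.34949554, -0.13538086, -0.37015737]), 'moment': array([-0.01820879,  0.03046484, -0.03521482]), 'grasp_force': 0.0, 'width': 87.82878992419614}
top (array([ 401.81369934,   20.97294436, 1106.24536423]), array([ 0.07427861, -0.01824503, -0.99722662]))
beaker_large []
beaker_medium [(array([294., 204.]), 0.76, array([ 445., -121.,    0.]))]
beaker_small [(array([162., 200.]), 0.78, array([455., 301.,   0.])), (array([238., 138.]), 0.34, array([659.,  61.,   0.]))]
tote [(array([253., 134.]), 0.85, array([660.,  12.,  45.])), (array([362., 268.]), 0.74, array([ 255.
[... 1165 characters left out ...]
, array([657.,  -1.,  45.]))]
tote_push [(array([346., 197.]), 0.78, array([665., -93.,  75.]))]
bay_stop [(array([265., 113.]), 0.69, array([649., 340.,  75.]))]
station [(array([308., 179.]), 0.92, array([652.,  68.,   0.]))]
jar [(array([352., 312.]), 0.84, array([ 509., -347.,    0.]))]
bottle_green [(array([315., 282.]), 0.69, array([ 473., -240.,    0.])), (array([268., 220.]), 0.61, array([462., -13.,  -0.]))]
bottle_clear [(array([269., 221.]), 0.86, array([464., -17.,   0.]))]
bottle_yellow [(array([235., 173.]), 0.6, array([461., 200.,   0.]))]
tip_box [(array([381., 277.]), 0.81, array([ 632., -307.,    0.]))]
tape_dispenser [(array([204., 141.]), 0.91, array([431., 387.,  -0.]))]
```

```bash
python3 - <<'E'
import cv2
for n in("top","side"):
    a=cv2.imread(f"pics/{n}0.png");cv2.imwrite(f"pics/{n}0b.png",cv2.resize(a,(800,600),interpolation=cv2.INTER_CUBIC))
E
```

```text
(no output)
```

View pics/top0b.png

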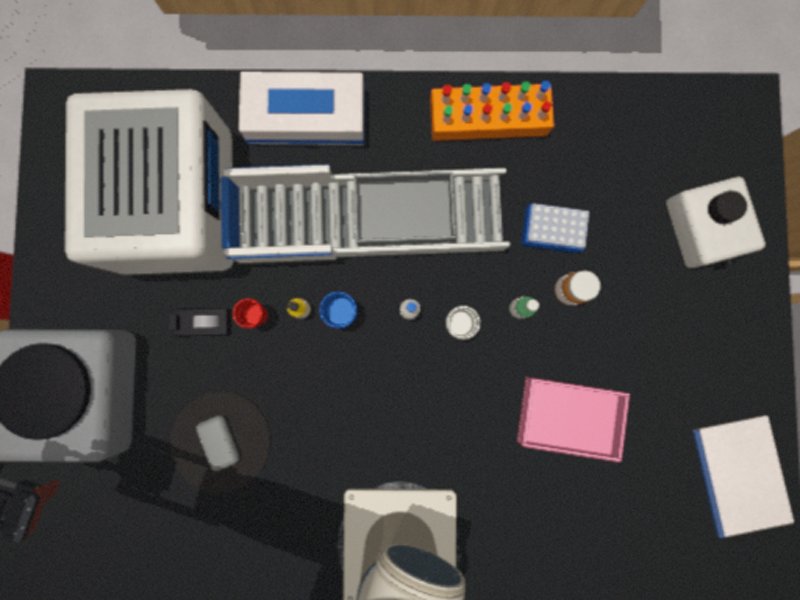

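View pics/side0b.png

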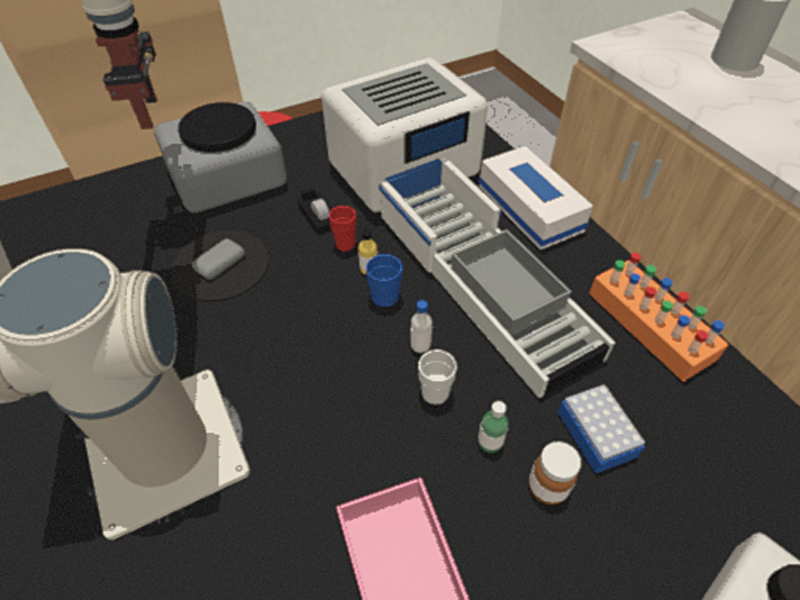

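The top view (800 px wide) shows red (249,313), blue (338,310) and white (463,322) beakers in a row. The grey tote is at (405,208) on the track, with the bay to its left (+y). The side view agrees, and the pink tote is the look-alike. Next I fit silhouettes for precise poses.

```bash
cat > fit.py <<'E'
from h import *
from scipy.optimize import minimize, least_squares
T=np.linspace(0,2*np.pi,48)
def beaker(dD,z0=0):
    f=lambda d,z: np.c_[(d-dD)/2*np.cos(T),(d-dD)/2*np.sin(T),np.full(48,z+z0)]
    return np.vstack([f(53,0),f(63,55),f(68,57),f(68,85)])
def box(x0,x1,y0,y1,z0,z1): return np.array([[x,y,z] for x in(x0,x1) for y in(y0,y1) for z in(z0,z1)],float)
TOTE=box(-65,65,-95,95,45,90)
def place(P,p):
    yaw=p[2] if len(p)>2 else 0; c,s=np.cos(yaw),np.sin(yaw)
    Q=P.copy(); Q[:,0]=c*P[:,0]-s*P[:,1]+p[0]; Q[:,1]=s*P[:,0]+c*P[:,1]+p[1]; return Q
def hull(im,Q):
    c=Q@im["view"][:3,:3].T+im["view"][:3,3]; q=c@im["camera_matrix"].T; return cv2.convexHull((q[:,:2]/q[:,2:]).astype(np.float32))
def soft(h):
    m=np.zeros((384*4,512*4),np.uint8); cv2.fillConvexPoly(m,np.round((h+.5)*4*16-8).astype(np.int32),255,shift=4); return cv2.resize(m,(512,384),interpolation=cv2.INTER_AREA)/255.
def mask_hull(m):
    cs,_=cv2.findContours(m.astype(np.uint8),0,1); c=max(cs,key=cv2.contourArea); o=np.zeros(m.shape,np.uint8); cv2.fillConvexPoly(o,cv2.convexHull(c),1); return o
def fit(P,ims,masks,p0):
    def cost(p): return sum(np.abs(soft(hull(im,place(P,p)))-m).sum()/m.sum() for im,m in zip(ims,masks))
    step=[8,8,.05][:len(p0)]; s=np.vstack([p0]+[np.array(p0)+np.eye(len(p0))[i]*step[i] for i in range(len(p0))])
    r=minimize(cost,p0,method="Nelder-Mead",options=dict(initial_simplex=s,xatol=.05,fatol=1e-4,maxiter=90)); return r.x,r.fun
def near(l,cam,im,p,z):
    uv=proj(im,[p[0],p[1],z]); rs=[q for q in ctrl.masks_of(l,cam) if q["bbox"][0]-8<uv[0]<q["bbox"][2]+8 and q["bbox"][1]-8<uv[1]<q["bbox"][3]+8]
    return mask_hull(rs[0]["region"]) if rs else None
E
python3 - <<'E'
from fit import *
ims={n:img(n) for n in("top","side")}
S=np.vstack([box(-78,78,-264,75,0,48),box(-78,-69,-252,75,0,56),box(69,78,-252,75,0,56),box(-83,83,75,281,0,100)])
for l,P,p0,z in[("beaker_large",beaker(0),[456,122],40),("beaker_medium",beaker(7),[442,-112],40),("beaker_small",beaker(14),[450,298],40),("tote",TOTE,[658,3,0],60),("station",S,[655,65,0],50)]:
    ms={}
    for n in ims:
        m=near(l,n,ims[n],p0,z)
        if m is not None: ms[n]=m
    print(l,{n:int(m.sum()) for n,m in ms.items()})
    for k in[[n] for n in ms]+([list(ms)] if len(ms)>1 else []):
        x,c=fit(P,[ims[n] for n in k],[ms[n] for n in k],p0); print("  ",k,np.round(x,3),round(c,3))
E
```

```text
beaker_large {'top': 425, 'side': 616}
   ['top'] [459.941 118.129] 0.046
   ['side'] [460.091 121.542] 0.071
   ['top', 'side'] [459.421 118.895] 0.142
beaker_medium {'top': 363, 'side': 646}
   ['top'] [ 437.97  -117.377] 0.048
   ['side'] [ 437.754 -115.915] 0.083
   ['top', 'side'] [ 437.947 -117.32 ] 0.144
beaker_small {'top': 281, 'side': 394}
   ['top'] [451.961 288.393] 0.162
   ['side'] [452.047 292.095] 0.077
   ['top', 'side'] [451.568 291.137] 0.246
tote {'top': 2983, 'side': 2931}
   ['top'] [ 6.57156e+02 -5.21500e+00  4.60000e-02] 0.034
   ['side'] [ 6.5822e+02 -2.4300e+00  5.2000e-02] 0.033
   ['top', 'side'] [ 6.58002e+02 -3.89400e+00  4.80000e-02] 0.077
station {'top': 26292, 'side': 19476}
   ['top'] [6.86312e+02 3.43698e+02 2.23000e-01] 0.575
   ['side'] [6.5515e+02 5.8956e+01 6.6000e-02] 0.475
   ['top', 'side'] [6.54694e+02 5.95860e+01 6.10000e-02] 1.072
```

apply_moves:
  targets:
    - [1,[0,0,-0.2],[0,0,0.098]]
    - [1,[0,0,-0.2],[0,0,0.098]]
    - [1,[0,0,-0.2],[0,0,0.098]]
    - [1,[0,0,-0.2],[0,0,0.098]]
    - [1,[0,0,-0.2],[0,0,0.098]]
    - [1,[0,0,-0.2],[0,0,0.098]]
    - [1,[0,0,-0.1],[0,0,0.098]]
    - [1,[0,0,-0.1],[0,0,0.098]]

```text
t: 3.0
ee_pos: [182.2, 597.8, 292.9]
orientation: [-2.178, -2.264, -0.0]
ft_force: [-0.4, -0.1, -0.5]
width: 88.4
grasp_force: 0.0
```

```bash
cat >> h.py <<'E'
def go(x,y,z,yaw=0.048):
    """remaining move to a tool-down pose with tool y at angle yaw, in tool axes, scaled units (total)"""
    o=ctrl.get_obs(); M=R.from_rotvec(o["orientation"]); 
    ty=np.array([np.cos(yaw),np.sin(yaw),0]); tz=np.array([0,0,-1.]); Rt=R.from_matrix(np.c_[np.cross(ty,tz),ty,tz])
    d=M.inv().apply(np.array([x,y,z])-o["ee_pos"])/50
    print("t",round(o["t"],2),"pos",np.round(o["ee_pos"],1),"shift",np.round(d,3),"turn",np.round((M.inv()*Rt).as_rotvec()/(np.pi/2),4),"F",np.round(o["ft_force"],1),"w",round(o["width"],1),"gf",round(o["grasp_force"],1),"q",np.round(o["qpos"],2))
E
python3 -c "
from h import *
go(459.6,119.5,290)"
```

```text
t 3.0 pos [182.2 597.8 292.9] shift [-9.773  5.177  0.058] turn [ 0.     -0.0001 -0.0061] F [-0.4 -0.1 -0.5] w 88.4 gf 0.0 q [1.26 0.35 1.56 0.   1.22 1.22]
```

apply_moves:
  targets:
    - [1,[-0.95,0.5,0],[0,0,0]]
    - [1,[-0.95,0.5,0],[0,0,0]]
    - [1,[-0.95,0.5,0],[0,0,0]]
    - [1,[-0.95,0.5,0],[0,0,0]]
    - [1,[-0.95,0.5,0],[0,0,0]]
    - [1,[-0.95,0.5,0.2],[0,0,0]]
    - [1,[-0.95,0.5,0.3],[0,0,0]]
    - [1,[-0.95,0.5,0.3],[0,0,0]]

```text
t: 4.0
ee_pos: [399.3, 225.4, 252.7]
orientation: [2.172, 2.269, 0.002]
ft_force: [1.3, 0.7, -0.9]
width: 88.0
grasp_force: 0.0
```

```bash
python3 -c "
from h import *
go(459.6,119.5,60)"
```

```text
t 4.0 pos [399.3 225.4 252.7] shift [-2.171  1.107  3.854] turn [ 0.0007 -0.0003 -0.0028] F [ 1.3  0.7 -0.9] w 88.0 gf 0.0 q [ 0.49  0.13  1.96 -0.    1.05  0.44]
```

apply_moves:
  targets:
    - [1,[-0.7,0.36,0.3],[0,0,0]]
    - [1,[-0.7,0.36,0.5],[0,0,0]]
    - [1,[-0.6,0.28,0.8],[0,0,0]]
    - [1,[0,0,0.4],[0,0,0]]
    - [1,[0,0,0],[0,0,0]]

```text
t: 4.62
ee_pos: [451.9, 128.5, 151.5]
orientation: [-2.172, -2.267, 0.004]
ft_force: [0.5, -0.7, -0.5]
width: 87.9
grasp_force: 0.0
```

```bash
python3 - <<'E'
from fit import *
go(459.6,119.5,60)
ims={n:img(n) for n in("top","side")}
cv2.imwrite("pics/s1.png",cv2.resize(ims["side"]["pixels"][80:280,150:390],(720,600),interpolation=cv2.INTER_CUBIC))
o=ctrl.get_obs()["ee_pos"];print(proj(ims["side"],o),proj(ims["top"],o))
E
```

```text
t 4.62 pos [451.9 128.5 151.5] shift [-0.186  0.152  1.83 ] turn [-0.002   0.0004 -0.0035] F [ 0.5 -0.7 -0.5] w 87.9 gf 0.0 q [0.25 0.31 2.02 0.   0.82 0.21]
[240.88207524 152.58845903] [210.12788375 198.80608269]
```

View pics/s1.png

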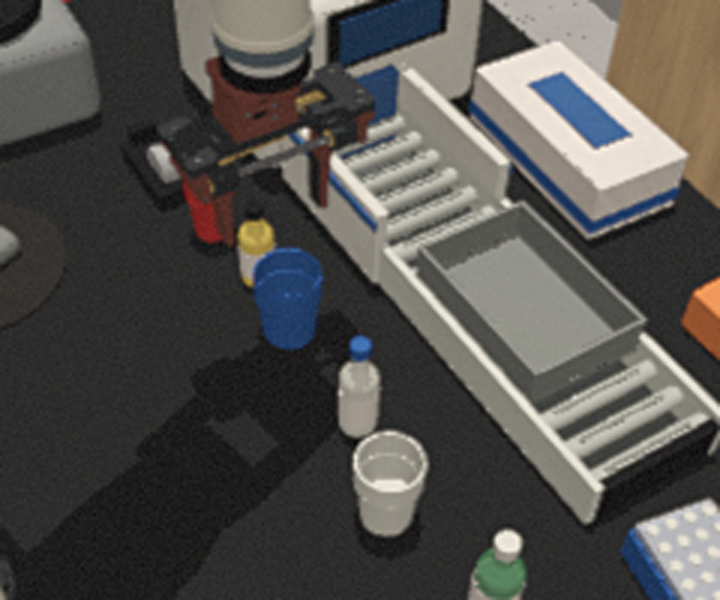

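The crop shows the open fingers straddling the beaker line above the blue beaker. Their tip midpoint at crop (275,220) matches the projected TCP at (273,218), so the calibration holds. I'll align and descend.

apply_moves:
  targets:
    - [1,[-0.18,0.15,0],[0,0,0]]
    - [1,[0,0,0.4],[0,0,0]]
    - [1,[0,0,0.7],[0,0,0]]
    - [1,[0,0,0.6],[0,0,0]]
    - [1,[0,0,0.1],[0,0,0]]
    - [1,[0,0,0],[0,0,0]]

```text
t: 5.48
ee_pos: [461.4, 120.6, 63.4]
orientation: [2.172, 2.269, 0.001]
ft_force: [1.2, -0.6, 0.2]
width: 87.9
grasp_force: 0.0
```

```bash
python3 -c "
from h import *
go(459.6,119.5,60)"
```

```text
t 5.47 pos [461.4 120.6  63.4] shift [-0.021 -0.038  0.068] turn [ 0.0006 -0.0001 -0.0027] F [ 1.2 -0.6  0.2] w 87.9 gf 0.0 q [ 0.23  0.48  2.05 -0.    0.62  0.19]
```

apply_moves:
  targets:
    - [-1,[-0.02,-0.03,0.06],[0,0,0]]
    - [-1,[0,0,0],[0,0,0]]
    - [-1,[0,0,0],[0,0,0]]
    - [-1,[0,0,0],[0,0,0]]
    - [-1,[0,0,0],[0,0,0]]

```text
t: 6.1
ee_pos: [460.0, 119.6, 60.3]
orientation: [2.172, 2.269, 0.002]
ft_force: [0.5, 0.3, 5.7]
width: 68.0
grasp_force: 30.0
```

```bash
python3 -c "
from h import *
go(658,-4,240)"
```

```text
t 6.1 pos [460.  119.6  60.3] shift [-2.642  3.855 -3.588] turn [ 0.001  -0.0001 -0.0028] F [0.5 0.3 5.7] w 68.0 gf 30.0 q [ 0.23  0.48  2.05 -0.    0.61  0.19]
```

apply_moves:
  targets:
    - [-1,[0,0,-0.3],[0,0,0]]
    - [-1,[0,0,-0.9],[0,0,0]]
    - [-1,[0,0,-0.9],[0,0,0]]
    - [-1,[-0.3,0.45,-0.3],[0,0,0]]
    - [-1,[-0.5,0.8,0],[0,0,0]]
    - [-1,[-0.6,0.85,0],[0,0,0]]
    - [-1,[-0.6,0.85,0],[0,0,0]]
    - [-1,[-0.4,0.6,0],[0,0,0]]

```text
t: 7.1
ee_pos: [643.0, 5.9, 180.3]
orientation: [2.174, 2.268, 0.0]
ft_force: [-0.6, 0.1, -1.2]
width: 68.1
grasp_force: 30.0
```

```bash
python3 -c "
from h import *
go(658,-4,111)"
```

```text
t 7.1 pos [643.    5.9 180.3] shift [-0.211  0.291  1.386] turn [ 0.0001  0.     -0.0034] F [-0.6  0.1 -1.2] w 68.1 gf 30.0 q [-0.01  0.5   1.62 -0.    1.03 -0.05]
```

apply_moves:
  targets:
    - [-1,[-0.21,0.29,0.2],[0,0,0]]
    - [-1,[0,0,0.4],[0,0,0]]
    - [-1,[0,0,0.4],[0,0,0]]
    - [-1,[0,0,0.25],[0,0,0]]
    - [-1,[0,0,0],[0,0,0]]

```text
t: 7.72
ee_pos: [655.2, -2.0, 115.6]
orientation: [-2.17, -2.268, 0.003]
ft_force: [-1.1, -0.1, -1.0]
width: 67.7
grasp_force: 30.0
```

```bash
python3 -c "
from h import *
go(658,-4,110.3)"
```

```text
t 7.72 pos [655.2  -2.  115.6] shift [-0.043  0.054  0.105] turn [-0.002  -0.0002 -0.0024] F [-1.1 -0.1 -1. ] w 67.7 gf 30.0 q [-0.02  0.59  1.62  0.    0.93 -0.07]
```

apply_moves:
  targets:
    - [-1,[0,0,0.03],[0,0,0]]
    - [-1,[0,0,0.03],[0,0,0]]
    - [-1,[0,0,0.02],[0,0,0]]
    - [-1,[0,0,0],[0,0,0]]

```text
t: 8.22
ee_pos: [656.8, -2.6, 113.4]
orientation: [2.173, 2.269, 0.0]
ft_force: [0.8, -0.2, -1.7]
width: 68.1
grasp_force: 30.0
```

apply_moves:
  targets:
    - [-1,[0,0,0.02],[0,0,0]]
    - [-1,[0,0,0.02],[0,0,0]]
    - [-1,[0,0,0.02],[0,0,0]]
    - [-1,[0,0,0],[0,0,0]]

```text
t: 8.72
ee_pos: [656.7, -2.6, 110.4]
orientation: [2.173, 2.269, -0.0]
ft_force: [-0.8, 0.0, 1.1]
width: 67.9
grasp_force: 30.0
```

apply_moves:
  targets:
    - [-1,[0,0,0.015],[0,0,0]]
    - [-1,[0,0,0],[0,0,0]]

```text
t: 8.98
ee_pos: [656.8, -2.7, 110.3]
orientation: [2.172, 2.269, 0.0]
ft_force: [-4.0, 0.1, 6.6]
width: 68.1
grasp_force: 30.0
```

apply_moves:
  targets:
    - [1,[0,0,0],[0,0,0]]
    - [1,[0,0,0],[0,0,0]]
    - [1,[0,0,0],[0,0,0]]
    - [1,[0,0,-0.3],[0,0,0]]
    - [1,[0,0,-0.9],[0,0,0]]
    - [1,[0,0,-0.4],[0,0,0]]
    - [1,[0,0,0],[0,0,0]]

```text
t: 9.85
ee_pos: [657.9, -2.6, 191.5]
orientation: [2.171, 2.267, 0.004]
ft_force: [-0.2, 0.2, -0.7]
width: 87.4
grasp_force: 0.0
```

```bash
python3 -c "
from h import *
go(437.9,-117.3,61)"
```

```text
t 9.85 pos [657.9  -2.6 191.5] shift [-2.1   -4.506  2.593] turn [ 0.0025  0.0002 -0.0029] F [-0.2  0.2 -0.7] w 87.4 gf 0.0 q [-0.02  0.5   1.58  0.    1.06 -0.07]
```

apply_moves:
  targets:
    - [1,[-0.35,-0.75,0],[0,0,0]]
    - [1,[-0.35,-0.75,0],[0,0,0]]
    - [1,[-0.35,-0.75,0],[0,0,0]]
    - [1,[-0.35,-0.75,0],[0,0,0]]
    - [1,[-0.35,-0.75,0.2],[0,0,0]]
    - [1,[-0.35,-0.75,0.5],[0,0,0]]
    - [1,[0,0,0.5],[0,0,0]]
    - [1,[0,0,0],[0,0,0]]

```text
t: 10.85
ee_pos: [434.2, -116.9, 127.4]
orientation: [-2.17, -2.265, 0.004]
ft_force: [0.5, -0.4, -0.5]
width: 87.9
grasp_force: 0.0
```

```bash
python3 - <<'E'
from fit import *
go(437.9,-117.3,61)
ims={n:img(n) for n in("top","side")}
for l,P,p0,z in[("beaker_large",beaker(0,50),[657,-2.6],90),("beaker_medium",beaker(7),[438,-117],40),("tote",TOTE,[658,-4,0.048],60)]:
    for n in ims:
        m=near(l,n,ims[n],p0,z)
        if m is not None: print(l,n,m.sum(),*fit(P,[ims[n]],[m],p0))
E
```

```text
t 10.85 pos [ 434.2 -116.9  127.4] shift [-0.014  0.08   1.328] turn [-0.0032 -0.0011 -0.0033] F [ 0.5 -0.4 -0.5] w 87.9 gf 0.0 q [-0.29  0.32  2.07  0.    0.75 -0.33]
beaker_large top 509 [657.01798172  -2.71170754] 0.03849146731384106
beaker_large side 701 [657.80570602  -1.22033844] 0.10539565326844004
beaker_medium side 676 [ 436.85611725 -116.30244064] 0.053956375449588125
tote top 2981 [ 6.58282071e+02 -5.98223675e+00  3.57596185e-02] 0.03577296735534201
tote side 1299 [ 6.63809593e+02 -4.22594383e+00 -3.98630521e-02] 1.3024256969916526
```

apply_moves:
  targets:
    - [1,[0,0.05,0.3],[0,0,0]]
    - [1,[0,0,0.6],[0,0,0]]
    - [1,[0,0,0.3],[0,0,0]]
    - [1,[0,0,0.1],[0,0,0]]
    - [1,[0,0,0],[0,0,0]]
    - [1,[0,0,0],[0,0,0]]

```text
t: 12.0
ee_pos: [439.5, -117.3, 65.0]
orientation: [2.172, 2.269, 0.001]
ft_force: [0.0, -0.1, 0.3]
width: 87.8
grasp_force: 0.0
```

```bash
python3 -c "
from h import *
go(437.5,-117,61)"
```

```text
t 12.0 pos [ 439.5 -117.3   65. ] shift [ 0.008 -0.039  0.079] turn [ 0.0006  0.0002 -0.0029] F [ 0.  -0.1  0.3] w 87.8 gf 0.0 q [-0.29  0.45  2.09  0.    0.6  -0.33]
```

apply_moves:
  targets:
    - [1,[0,-0.04,0.06],[0,0,0]]
    - [-1,[0,0,0],[0,0,0]]
    - [-1,[0,0,0],[0,0,0]]
    - [-1,[0,0,0],[0,0,0]]
    - [-1,[0,0,0],[0,0,0]]
    - [-1,[0,0,0],[0,0,0]]

```text
t: 12.75
ee_pos: [437.2, -117.3, 61.5]
orientation: [2.172, 2.269, 0.0]
ft_force: [-0.1, 0.3, 1.4]
width: 61.7
grasp_force: 30.0
```

```bash
python3 -c "
from h import *
go(657,-2.6,220)"
```

```text
t 12.75 pos [ 437.2 -117.3   61.5] shift [ 2.1    4.493 -3.168] turn [ 0.0002  0.0001 -0.0029] F [-0.1  0.3  1.4] w 61.7 gf 30.0 q [-0.29  0.46  2.1  -0.    0.59 -0.33]
```

apply_moves:
  targets:
    - [-1,[0,0,-0.3],[0,0,0]]
    - [-1,[0,0,-0.9],[0,0,0]]
    - [-1,[0,0,-0.9],[0,0,0]]
    - [-1,[0.15,0.3,-0.8],[0,0,0]]
    - [-1,[0.35,0.7,-0.2],[0,0,0]]
    - [-1,[0.35,0.8,0],[0,0,0]]
    - [-1,[0.35,0.8,0],[0,0,0]]
    - [-1,[0.35,0.8,0],[0,0,0]]

```text
t: 13.75
ee_pos: [604.3, -31.7, 217.4]
orientation: [2.172, 2.269, 0.0]
ft_force: [0.1, -0.3, -0.2]
width: 61.6
grasp_force: 30.0
```

apply_moves:
  targets:
    - [-1,[0.3,0.7,0],[0,0,0]]
    - [-1,[0.2,0.35,0],[0,0,0]]
    - [-1,[0.05,0.04,0],[0,0,0]]
    - [-1,[0,0,0],[0,0,0]]
    - [-1,[0,0,0],[0,0,0]]

```text
t: 14.38
ee_pos: [655.8, -3.1, 216.7]
orientation: [-2.173, -2.269, 0.001]
ft_force: [0.2, 1.1, -1.6]
width: 61.1
grasp_force: 30.0
```

```bash
python3 - <<'E'
from fit import *
go(657,-2.6,142)
im=img("top"); 
m=near("beaker_medium","side",img("side"),[657,-2],210)
if m is not None: print(fit(beaker(7,ctrl.get_obs()["ee_pos"][2]-61.5),[img("side")],[m],[657,-2]))
E
```

```text
t 14.38 pos [655.8  -3.1 216.7] shift [0.009 0.024 1.495] turn [-0.0003  0.     -0.0031] F [ 0.2  1.1 -1.6] w 61.1 gf 30.0 q [-0.02  0.47  1.56 -0.    1.11 -0.07]
(array([657.3032527 ,  -2.07273197]), np.float64(0.1882169404423236))
```

apply_moves:
  targets:
    - [-1,[0,0.02,0.3],[0,0,0]]
    - [-1,[0,0,0.35],[0,0,0]]
    - [-1,[0,0,0.35],[0,0,0]]
    - [-1,[0,0,0.2],[0,0,0]]
    - [-1,[0,0,0.1],[0,0,0]]
    - [-1,[0,0,0],[0,0,0]]
    - [-1,[0,0,0],[0,0,0]]

```text
t: 15.45
ee_pos: [658.2, -2.6, 152.0]
orientation: [2.172, 2.269, 0.001]
ft_force: [0.3, 0.4, -0.4]
width: 61.1
grasp_force: 30.0
```

apply_moves:
  targets:
    - [-1,[0,-0.015,0.08],[0,0,0]]
    - [-1,[0,0,0.06],[0,0,0]]
    - [-1,[0,0,0.03],[0,0,0]]
    - [-1,[0,0,0],[0,0,0]]
    - [-1,[0,0,0],[0,0,0]]

```text
t: 16.08
ee_pos: [657.0, -2.6, 143.0]
orientation: [2.173, 2.269, 0.0]
ft_force: [0.6, -0.2, -1.3]
width: 60.9
grasp_force: 30.0
```

apply_moves:
  targets:
    - [-1,[0,0,0.02],[0,0,0]]
    - [-1,[0,0,0.015],[0,0,0]]
    - [-1,[0,0,0],[0,0,0]]

```text
t: 16.45
ee_pos: [657.1, -2.6, 141.5]
orientation: [2.172, 2.269, 0.0]
ft_force: [-0.3, 0.7, 2.3]
width: 61.3
grasp_force: 30.0
```

Contact comes at the expected height. I'll press a hair more, then release.

apply_moves:
  targets:
    - [-1,[0,0,0.015],[0,0,0]]
    - [-1,[0,0,0],[0,0,0]]
    - [1,[0,0,0],[0,0,0]]
    - [1,[0,0,0],[0,0,0]]
    - [1,[0,0,0],[0,0,0]]
    - [1,[0,0,-0.3],[0,0,0]]
    - [1,[0,0,-0.7],[0,0,0]]
    - [1,[0,0,-0.4],[0,0,0]]

```text
t: 17.45
ee_pos: [658.0, -2.6, 213.1]
orientation: [2.171, 2.268, 0.003]
ft_force: [0.3, 0.1, 0.3]
width: 88.0
grasp_force: 0.0
```

```bash
python3 - <<'E'
from fit import *
go(452,291,61)
E
```

```text
t 17.45 pos [658.   -2.6 213.1] shift [ 6.046 -3.869  3.029] turn [ 0.0019  0.0001 -0.0029] F [0.3 0.1 0.3] w 88.0 gf 0.0 q [-0.02  0.48  1.56  0.    1.1  -0.07]
```

apply_moves:
  targets:
    - [1,[0.8,-0.5,0],[0,0,0]]
    - [1,[0.85,-0.55,0],[0,0,0]]
    - [1,[0.9,-0.6,0],[0,0,0]]
    - [1,[0.9,-0.6,0],[0,0,0]]
    - [1,[0.9,-0.6,0],[0,0,0]]
    - [1,[0.9,-0.55,0.2],[0,0,0]]
    - [1,[0.8,-0.45,0.5],[0,0,0]]
    - [1,[0,0,0.6],[0,0,0]]

```text
t: 18.45
ee_pos: [450.5, 294.0, 146.0]
orientation: [2.168, 2.273, 0.004]
ft_force: [0.4, 0.1, -0.4]
width: 88.0
grasp_force: 0.0
```

apply_moves:
  targets:
    - [1,[0,0,0.3],[0,0,0]]
    - [1,[0,0,0],[0,0,0]]
    - [1,[0,0,0],[0,0,0]]

```text
t: 18.82
ee_pos: [452.4, 291.2, 131.3]
orientation: [2.174, 2.268, 0.002]
ft_force: [-0.7, -0.2, -1.2]
width: 87.8
grasp_force: 0.0
```

```bash
python3 - <<'E'
from fit import *
go(452,291,61)
ims={n:img(n) for n in("top","side")}
for n in ims:
  for l,P,p0,z in[("beaker_small",beaker(14),[452,291],40),("beaker_large",beaker(0,50),[657,-2.6],90),("beaker_medium",beaker(7,80),[657,-2.6],130)]:
        m=near(l,n,ims[n],p0,z)
        if m is not None: print(l,n,m.sum(),*fit(P,[ims[n]],[m],p0))
E
```

```text
t 18.82 pos [452.4 291.2 131.3] shift [-0.004 -0.01   1.406] turn [ 0.0008 -0.0004 -0.0035] F [-0.7 -0.2 -1.2] w 87.8 gf 0.0 q [ 0.55  0.42  1.89 -0.    0.83  0.51]
beaker_small top 234 [451.40693665 285.31600189] 0.39482151835093005
beaker_large top 147 [624.125   -0.7875] 2.4175270108043216
beaker_medium top 433 [658.45888321  -2.54290057] 0.07249015079472898
beaker_small side 417 [451.79568718 292.05699167] 0.04594912305449757
beaker_large side 454 [655.7010328   -1.07871473] 0.6237453571737065
beaker_medium side 472 [659.46776581   1.16430893] 0.4404785643070787
```

apply_moves:
  targets:
    - [1,[-0.01,-0.01,0.3],[0,0,0]]
    - [1,[0,0,0.6],[0,0,0]]
    - [1,[0,0,0.4],[0,0,0]]
    - [1,[0,0,0.08],[0,0,0]]
    - [1,[0,0,0],[0,0,0]]
    - [1,[0,0,0],[0,0,0]]

```text
t: 19.98
ee_pos: [451.5, 291.1, 62.0]
orientation: [2.172, 2.269, 0.002]
ft_force: [0.5, 0.1, -0.6]
width: 87.6
grasp_force: 0.0
```

```bash
python3 - <<'E'
from fit import *
go(452,290.5,61)
im=img("side");cv2.imwrite("pics/s2.png",cv2.resize(im["pixels"][60:260,150:390],(720,600),interpolation=cv2.INTER_CUBIC))
E
```

```text
t 19.98 pos [451.5 291.1  62. ] shift [-0.012  0.01   0.021] turn [ 0.0007 -0.0004 -0.0028] F [ 0.5  0.1 -0.6] w 87.6 gf 0.0 q [0.55 0.54 1.92 0.   0.69 0.51]
```

View pics/s2.png

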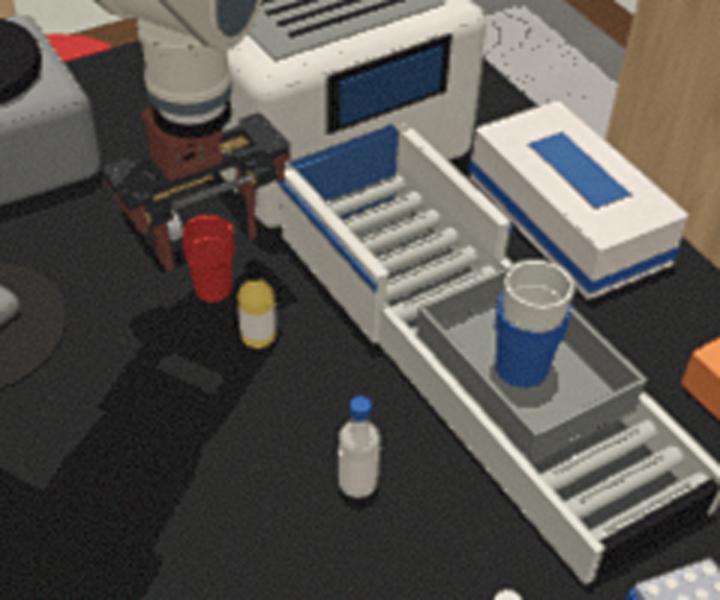

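The white beaker stands nested and upright in the blue one inside the tote (crop 535,320). The fingers straddle the red beaker (210,258). Now I grip it.

apply_moves:
  targets:
    - [-1,[-0.01,0.01,0],[0,0,0]]
    - [-1,[0,0,0],[0,0,0]]
    - [-1,[0,0,0],[0,0,0]]
    - [-1,[0,0,0],[0,0,0]]
    - [-1,[0,0,0],[0,0,0]]
    - [-1,[0,0,0],[0,0,0]]

```text
t: 20.78
ee_pos: [451.6, 290.3, 61.5]
orientation: [2.173, 2.269, 0.0]
ft_force: [-0.2, 0.4, 0.6]
width: 54.2
grasp_force: 30.0
```

```bash
python3 - <<'E'
from fit import *
go(657.5,-2.6,250)
E
```

```text
t 20.77 pos [451.6 290.3  61.5] shift [-6.032  3.86  -3.77 ] turn [ 0.0001 -0.     -0.0028] F [-0.2  0.4  0.6] w 54.2 gf 30.0 q [ 0.55  0.54  1.92 -0.    0.69  0.51]
```

Width is 54 mm, so it's the red one. Lift to TCP 250 (underside about 188, medium rim at 165).

apply_moves:
  targets:
    - [-1,[0,0,-0.3],[0,0,0]]
    - [-1,[0,0,-0.9],[0,0,0]]
    - [-1,[0,0,-0.9],[0,0,0]]
    - [-1,[0,0,-0.9],[0,0,0]]
    - [-1,[-0.3,0.2,-0.7],[0,0,0]]
    - [-1,[-0.6,0.4,0],[0,0,0]]
    - [-1,[-0.85,0.55,0],[0,0,0]]
    - [-1,[-0.85,0.55,0],[0,0,0]]

```text
t: 21.78
ee_pos: [542.6, 163.0, 247.6]
orientation: [2.171, 2.27, 0.001]
ft_force: [0.5, 1.3, -0.6]
width: 54.3
grasp_force: 30.0
```

apply_moves:
  targets:
    - [-1,[-0.85,0.55,0],[0,0,0]]
    - [-1,[-0.85,0.55,0],[0,0,0]]
    - [-1,[-0.85,0.5,0],[0,0,0]]
    - [-1,[-0.6,0.4,0],[0,0,0]]
    - [-1,[-0.28,0.16,0],[0,0,0]]
    - [-1,[0,0,0],[0,0,0]]
    - [-1,[0,0,0],[0,0,0]]
    - [-1,[0,0,0],[0,0,0]]

```text
t: 22.78
ee_pos: [656.9, -1.3, 246.6]
orientation: [-2.171, -2.271, 0.0]
ft_force: [0.6, 0.4, -0.9]
width: 54.1
grasp_force: 30.0
```

```bash
python3 - <<'E'
from fit import *
go(657.5,-2.6,171.5)
ims={n:img(n) for n in("top","side")}
cv2.imwrite("pics/s3.png",cv2.resize(ims["side"]["pixels"][60:220,230:390],(600,600),interpolation=cv2.INTER_CUBIC))
z=ctrl.get_obs()["ee_pos"][2]-61.5
for l,P,p0,zz in[("beaker_small",beaker(14,z),[657,-2],z+40),("beaker_large",beaker(0,50),[657,-2.6],90),("beaker_medium",beaker(7,80),[657,-2.6],130)]:
        m=near(l,"side",ims["side"],p0,zz)
        if m is not None: print(l,m.sum(),*fit(P,[ims["side"]],[m],p0))
E
```

```text
t 22.77 pos [656.9  -1.3 246.6] shift [-0.026  0.012  1.502] turn [-0.0002 -0.0001 -0.002 ] F [ 0.6  0.4 -0.9] w 54.1 gf 30.0 q [-0.02  0.45  1.53  0.    1.16 -0.07]
beaker_small 600 [6.57742993e+02 3.14753056e-01] 0.16894771241830067
beaker_large 524 [651.2722168   -5.83596191] 0.42299805418350545
beaker_medium 418 [6.55643212e+02 6.31091976e-01] 0.6211558307533539
```

View pics/s3.png

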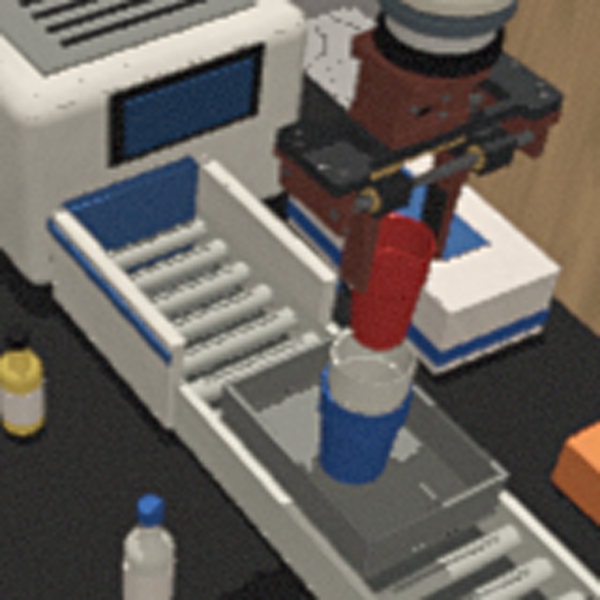

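Red is held upright above the white rim (crop 395,290 over 372,360). I'll lower it.

apply_moves:
  targets:
    - [-1,[-0.02,0.01,0.3],[0,0,0]]
    - [-1,[0,0,0.35],[0,0,0]]
    - [-1,[0,0,0.35],[0,0,0]]
    - [-1,[0,0,0.2],[0,0,0]]
    - [-1,[0,0,0.1],[0,0,0]]
    - [-1,[0,0,0],[0,0,0]]
    - [-1,[0,0,0],[0,0,0]]

```text
t: 23.9
ee_pos: [658.4, -3.5, 182.0]
orientation: [2.172, 2.269, 0.001]
ft_force: [-0.7, 0.2, -0.2]
width: 54.3
grasp_force: 30.0
```

apply_moves:
  targets:
    - [-1,[0,0,0.06],[0,0,0]]
    - [-1,[0,0,0.05],[0,0,0]]
    - [-1,[0,0,0.03],[0,0,0]]
    - [-1,[0,0,0],[0,0,0]]
    - [-1,[0,0,0],[0,0,0]]

```text
t: 24.52
ee_pos: [658.0, -3.5, 174.4]
orientation: [-2.173, -2.269, 0.0]
ft_force: [0.9, -0.2, -1.2]
width: 54.3
grasp_force: 30.0
```

apply_moves:
  targets:
    - [-1,[0,0,0.02],[0,0,0]]
    - [-1,[0,0,0.02],[0,0,0]]
    - [-1,[0,0,0.02],[0,0,0]]
    - [-1,[0,0,0],[0,0,0]]

```text
t: 25.02
ee_pos: [658.1, -3.5, 171.6]
orientation: [2.173, 2.269, 0.0]
ft_force: [-1.3, 0.8, 2.2]
width: 54.1
grasp_force: 30.0
```

apply_moves:
  targets:
    - [-1,[0,0,0.015],[0,0,0]]
    - [-1,[0,0,0],[0,0,0]]
    - [1,[0,0,0],[0,0,0]]
    - [1,[0,0,0],[0,0,0]]
    - [1,[0,0,0],[0,0,0]]
    - [1,[0,0,-0.3],[0,0,0]]
    - [1,[0,0,-0.7],[0,0,0]]
    - [1,[0,0,-0.6],[0,0,0]]

```text
t: 26.02
ee_pos: [658.4, -3.6, 252.8]
orientation: [2.172, 2.269, 0.001]
ft_force: [0.6, 0.1, 0.4]
width: 87.5
grasp_force: 0.0
```

```bash
python3 - <<'E'
from fit import *
ims={n:img(n) for n in("top","side")}
for l,P,p0,zz in[("beaker_small",beaker(14,110),[657,-2],140),("tote",TOTE,[658,-4,0.048],60)]:
  for n in ims:
    m=near(l,n,ims[n],p0,zz)
    if m is not None: print(l,n,m.sum(),*fit(P,[ims[n]],[m],p0))
for l in("tote_push","bay_stop"):
  for n in ims:print(l,n,[np.round(at_z(ims[n],q["xy"],75)) for q in ctrl.pinpoint(l,n)[:2]])
# edges of track guides in top image
cv2.imwrite("pics/t3.png",cv2.resize(ims["top"]["pixels"][90:180,130:340],(798,342),interpolation=cv2.INTER_CUBIC))
go(663,-140,240)
E
```

```text
tote side 3016 [ 6.55663966e+02 -3.95406093e+00  6.48301862e-02] 0.04103994382899048
tote_push top [array([ 242., -418.,   75.]), array([642., 334.,  75.])]
tote_push side [array([ 653., -106.,   75.])]
bay_stop top [array([646., 332.,  75.])]
bay_stop side [array([639., 336.,  75.])]
t 26.52 pos [657.5  -3.5 249.5] shift [-2.732 -0.009  0.191] turn [-0.0012 -0.0001 -0.0029] F [ 0.1  0.1 -0.2] w 88.0 gf 0.0 q [-0.02  0.44  1.53 -0.    1.17 -0.07]
```

View pics/t3.png

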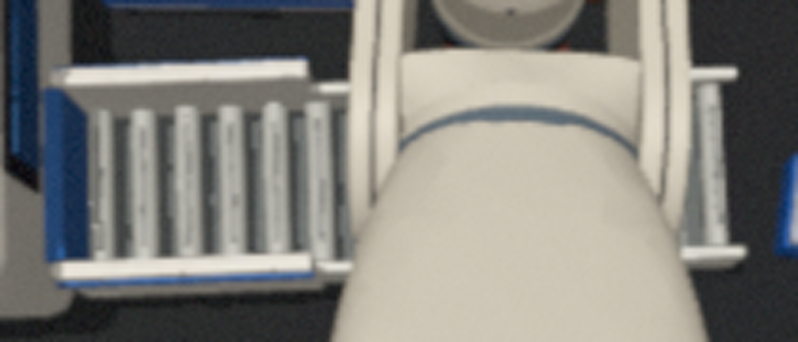

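```bash
python3 - <<'E'
from fit import *
im=img("top")
f=lambda u,v:(130+u/3.8-.37,90+v/3.8-.37)
for n,u,v,z in[("upper guide end mid",738,73,56),("lower guide end mid",745,250,56),("upper cheek right mid",308,69,100),("lower cheek right mid",312,264,100),("upper cheek left",58,76,100),("lower cheek left",58,271,100),("stop face top up",86,92,100),("stop face top lo",90,258,100)]:
    print(n,np.round(at_z(im,f(u,v),z),1))
E
```

```text
upper guide end mid [ 739.4 -206.4   56. ]
lower guide end mid [ 593.9 -210.7   56. ]
upper cheek right mid [725.8 138.3 100. ]
lower cheek right mid [572.3 132.7 100. ]
upper cheek left [718.6 332.8 100. ]
lower cheek left [565.3 328.  100. ]
stop face top up [706.1 310.6 100. ]
stop face top lo [575.6 303.7 100. ]
```

apply_moves:
  targets:
    - [-1,[-0.5,0,0],[0,0,0]]
    - [-1,[-0.8,0,0],[0,0,0]]
    - [-1,[-0.8,0,0],[0,0,0]]
    - [-1,[-0.8,0,0.3],[0,0,0]]
    - [-1,[-0.2,0,0.7],[0,0,0]]
    - [-1,[0,0,0.8],[0,0,0]]
    - [-1,[0,0,0.7],[0,0,0]]
    - [-1,[0,0,0.4],[0,0,0]]

```text
t: 27.58
ee_pos: [663.6, -158.2, 103.3]
orientation: [-2.171, -2.267, 0.002]
ft_force: [0.2, 0.0, -0.7]
width: 11.4
grasp_force: 0.0
```

```bash
python3 - <<'E'
from fit import *
go(662,-113,64,.046)
ims={n:img(n) for n in("top","side")}
for l,P,p0,zz in[("beaker_small",beaker(14,110),[657,-2],140),("tote",TOTE,[658,-4,0.048],60)]:
  for n in ims:
    m=near(l,n,ims[n],p0,zz)
    if m is not None: print(l,n,m.sum(),*fit(P,[ims[n]],[m],p0))
cv2.imwrite("pics/s4.png",cv2.resize(ims["side"]["pixels"][80:260,230:430],(667,600),interpolation=cv2.INTER_CUBIC))
E
```

```text
t 27.57 pos [ 663.6 -158.2  103.3] shift [0.904 0.009 0.786] turn [-0.0018 -0.0005 -0.0017] F [ 0.2  0.  -0.7] w 11.4 gf 0.0 q [-0.25  0.64  1.56 -0.    0.94 -0.29]
beaker_small top 370 [658.32893348  -2.35013087] 0.09144674085850554
beaker_small side 417 [659.66642332   0.88877845] 0.4461560163633799
tote top 3056 [ 6.57452516e+02 -5.19693606e+00  3.12900327e-02] 0.04928652089107895
tote side 2613 [ 6.56402464e+02 -1.33912432e+00  5.39918099e-02] 0.16685951839595384
```

View pics/s4.png

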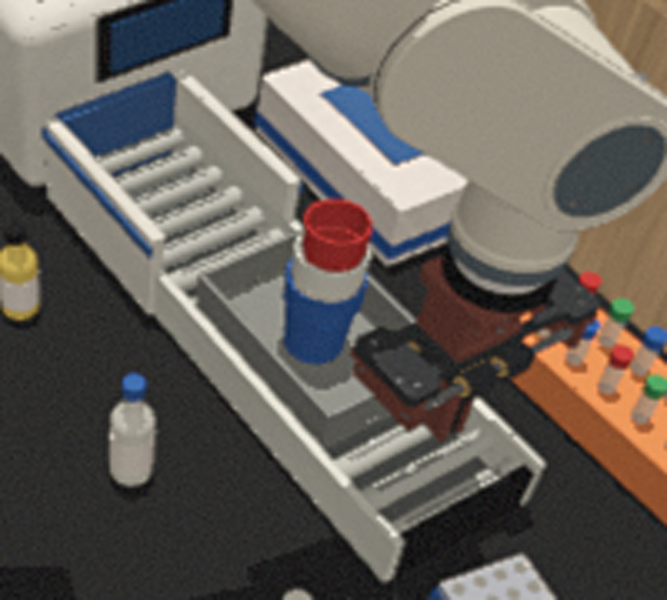

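All three are nested upright (red rim at crop 338,235). The shut gripper hangs behind the tote (450,410). Now down, then creep forward.

apply_moves:
  targets:
    - [-1,[0,0,0.3],[0,0,0]]
    - [-1,[0,0,0.3],[0,0,0]]
    - [-1,[0,0,0.15],[0,0,0]]
    - [-1,[0.2,0,0],[0,0,0]]
    - [-1,[0.2,0,0],[0,0,0]]
    - [-1,[0.15,0,0],[0,0,0]]
    - [-1,[0.1,0,0],[0,0,0]]
    - [-1,[0,0,0],[0,0,0]]

```text
t: 28.88
ee_pos: [663.5, -125.4, 68.5]
orientation: [2.172, 2.27, 0.0]
ft_force: [-0.3, 0.3, -0.1]
width: 0.5
grasp_force: 0.0
```

```bash
python3 -c "
from h import *
go(662,-113,66,.046)"
```

```text
t 28.88 pos [ 663.5 -125.4   68.5] shift [ 0.249 -0.019  0.049] turn [ 0.0002  0.0001 -0.0011] F [-0.3  0.3 -0.1] w 0.5 gf 0.0 q [-0.2   0.68  1.59 -0.    0.87 -0.25]
```

apply_moves:
  targets:
    - [-1,[0.06,-0.01,0.03],[0,0,0]]
    - [-1,[0.06,0,0],[0,0,0]]
    - [-1,[0.05,0,0],[0,0,0]]
    - [-1,[0.04,0,0],[0,0,0]]
    - [-1,[0.04,0,0],[0,0,0]]
    - [-1,[0.04,0,0],[0,0,0]]
    - [-1,[0.04,0,0],[0,0,0]]
    - [-1,[0.04,0,0],[0,0,0]]

```text
t: 29.88
ee_pos: [662.1, -107.6, 66.7]
orientation: [2.172, 2.269, -0.0]
ft_force: [0.9, -1.4, 0.1]
width: 0.5
grasp_force: 0.8
```

apply_moves:
  targets:
    - [-1,[0.04,0,0],[0,0,0]]
    - [-1,[0.05,0,0],[0,0,0]]
    - [-1,[0.05,0,0],[0,0,0]]
    - [-1,[0.06,0,0],[0,0,0]]
    - [-1,[0.06,0,0],[0,0,0]]
    - [-1,[0.06,0,0],[0,0,0]]
    - [-1,[0.06,0,0],[0,0,0]]
    - [-1,[0.06,0,0],[0,0,0]]

```text
t: 30.88
ee_pos: [661.1, -85.2, 66.7]
orientation: [-2.173, -2.269, 0.0]
ft_force: [-0.5, -1.6, 1.1]
width: 0.5
grasp_force: 0.8
```

apply_moves:
  targets:
    - [-1,[0.06,0,0],[0,0,0]]
    - [-1,[0.06,0,0],[0,0,0]]
    - [-1,[0.06,0,0],[0,0,0]]
    - [-1,[0.06,0,0],[0,0,0]]
    - [-1,[0.06,0,0],[0,0,0]]
    - [-1,[0.06,0,0],[0,0,0]]
    - [-1,[0.06,0,0],[0,0,0]]
    - [-1,[0.06,0,0],[0,0,0]]

```text
t: 31.88
ee_pos: [660.0, -61.3, 66.7]
orientation: [-2.173, -2.269, 0.0]
ft_force: [-1.0, -2.4, 1.8]
width: 0.5
grasp_force: 1.0
```

```bash
cat > chk.py <<'E'
from fit import *
import sys
o=ctrl.get_obs(); p=o["ee_pos"]; g=(233.5-0) # along
go(652.5,125,66,.046)
y=p[1]+105; im=img("top"); x=654.4-.046*(y-58)
for l,P,p0,zz in[("beaker_small",beaker(14,110),[x,y],140),("tote",TOTE,[x,y,.046],60)]:
    m=near(l,"top",im,p0,zz)
    if m is not None: print(l,m.sum(),*fit(P,[im],[m],p0))
E
python3 chk.py
```

```text
t 31.88 pos [660.  -61.3  66.7] shift [3.729 0.012 0.014] turn [-0.      0.     -0.0016] F [-1.  -2.4  1.8] w 0.5 gf 1.0 q [-0.11  0.67  1.62 -0.    0.85 -0.15]
beaker_small 373 [656.27678604  45.4155221 ] 0.08521263733375387
```

apply_moves:
  targets:
    - [-1,[0.07,0,0],[0,0,0]]
    - [-1,[0.07,0,0],[0,0,0]]
    - [-1,[0.08,0,0],[0,0,0]]
    - [-1,[0.08,0,0],[0,0,0]]
    - [-1,[0.08,0,0],[0,0,0]]
    - [-1,[0.08,0,0],[0,0,0]]
    - [-1,[0.08,0,0],[0,0,0]]
    - [-1,[0.08,0,0],[0,0,0]]

```text
t: 33.02
ee_pos: [658.7, -30.3, 66.7]
orientation: [2.172, 2.269, -0.0]
ft_force: [1.4, -1.9, -1.0]
width: 0.6
grasp_force: 1.0
```

apply_moves:
  targets:
    - [-1,[0.08,0,0],[0,0,0]]
    - [-1,[0.08,0,0],[0,0,0]]
    - [-1,[0.08,0,0],[0,0,0]]
    - [-1,[0.08,0,0],[0,0,0]]
    - [-1,[0.08,0,0],[0,0,0]]
    - [-1,[0.08,0,0],[0,0,0]]
    - [-1,[0.08,0,0],[0,0,0]]
    - [-1,[0.08,0,0],[0,0,0]]

```text
t: 34.02
ee_pos: [657.3, 1.7, 66.7]
orientation: [-2.173, -2.269, 0.0]
ft_force: [1.0, -0.2, -0.6]
width: 0.6
grasp_force: 0.8
```

apply_moves:
  targets:
    - [-1,[0.08,0,0],[0,0,0]]
    - [-1,[0.08,0,0],[0,0,0]]
    - [-1,[0.08,0,0],[0,0,0]]
    - [-1,[0.08,0,0],[0,0,0]]
    - [-1,[0.08,0,0],[0,0,0]]
    - [-1,[0.08,0,0],[0,0,0]]
    - [-1,[0.08,0,0],[0,0,0]]
    - [-1,[0.08,0,0],[0,0,0]]

```text
t: 35.02
ee_pos: [655.8, 33.7, 66.7]
orientation: [-2.172, -2.269, 0.0]
ft_force: [0.4, -2.1, -0.4]
width: 0.3
grasp_force: 0.9
```

```bash
python3 chk.py
```

```text
t 35.02 pos [655.8  33.7  66.7] shift [1.827 0.014 0.013] turn [-0.0001  0.     -0.0015] F [ 0.4 -2.1 -0.4] w 0.3 gf 0.9 q [ 0.03  0.66  1.64 -0.    0.84 -0.01]
beaker_small 298 [652.08373727 143.3141991 ] 0.3505066456112646
tote 1166 [6.55411091e+02 1.41822680e+02 2.40460304e-02] 1.5324656106010157
```

apply_moves:
  targets:
    - [-1,[0.08,0,0],[0,0,0]]
    - [-1,[0.08,0,0],[0,0,0]]
    - [-1,[0.08,0,0],[0,0,0]]
    - [-1,[0.08,0,0],[0,0,0]]
    - [-1,[0.08,0,0],[0,0,0]]
    - [-1,[0.08,0,0],[0,0,0]]
    - [-1,[0.08,0,0],[0,0,0]]
    - [-1,[0.08,0,0],[0,0,0]]

```text
t: 36.17
ee_pos: [654.5, 65.7, 66.7]
orientation: [-2.173, -2.269, 0.0]
ft_force: [-1.0, -1.6, 1.7]
width: 0.4
grasp_force: 0.9
```

apply_moves:
  targets:
    - [-1,[0.08,0,0],[0,0,0]]
    - [-1,[0.08,0,0],[0,0,0]]
    - [-1,[0.08,0,0],[0,0,0]]
    - [-1,[0.08,0,0],[0,0,0]]
    - [-1,[0.07,0,0],[0,0,0]]
    - [-1,[0.07,0,0],[0,0,0]]
    - [-1,[0.06,0,0],[0,0,0]]
    - [-1,[0.06,0,0],[0,0,0]]

```text
t: 37.17
ee_pos: [653.2, 94.6, 66.6]
orientation: [-2.173, -2.269, 0.0]
ft_force: [-1.0, -2.1, 1.7]
width: 0.4
grasp_force: 0.9
```

apply_moves:
  targets:
    - [-1,[0.06,0,0],[0,0,0]]
    - [-1,[0.05,0,0],[0,0,0]]
    - [-1,[0.05,0,0],[0,0,0]]
    - [-1,[0.04,0,0],[0,0,0]]
    - [-1,[0.04,0,0],[0,0,0]]
    - [-1,[0.04,0,0],[0,0,0]]
    - [-1,[0.04,0,0],[0,0,0]]
    - [-1,[0.04,0,0],[0,0,0]]

```text
t: 38.17
ee_pos: [652.4, 112.4, 66.6]
orientation: [-2.173, -2.269, 0.0]
ft_force: [-0.9, -2.0, 0.7]
width: 0.1
grasp_force: 0.9
```

Now creep until the stop shows in the force.

apply_moves:
  targets:
    - [-1,[0.03,0,0],[0,0,0]]
    - [-1,[0.03,0,0],[0,0,0]]
    - [-1,[0.03,0,0],[0,0,0]]
    - [-1,[0.03,0,0],[0,0,0]]
    - [-1,[0.03,0,0],[0,0,0]]

```text
t: 38.8
ee_pos: [652.1, 119.9, 66.7]
orientation: [-2.173, -2.269, 0.0]
ft_force: [-1.0, -1.5, 1.1]
width: 0.7
grasp_force: 0.9
```

apply_moves:
  targets:
    - [-1,[0.02,0,0],[0,0,0]]
    - [-1,[0.02,0,0],[0,0,0]]
    - [-1,[0.02,0,0],[0,0,0]]

```text
t: 39.17
ee_pos: [652.0, 122.9, 66.6]
orientation: [-2.173, -2.269, 0.0]
ft_force: [-0.7, -2.0, 0.3]
width: 0.5
grasp_force: 0.8
```

apply_moves:
  targets:
    - [-1,[0.02,0,0],[0,0,0]]
    - [-1,[0.02,0,0],[0,0,0]]
    - [-1,[0.02,0,0],[0,0,0]]

```text
t: 39.55
ee_pos: [651.8, 125.7, 66.6]
orientation: [2.172, 2.269, -0.001]
ft_force: [-0.5, -5.4, -0.4]
width: 0.3
grasp_force: 2.7
```

apply_moves:
  targets:
    - [-1,[0.015,0,0],[0,0,0]]
    - [-1,[0,0,0],[0,0,0]]

```text
t: 39.8
ee_pos: [651.8, 125.7, 66.6]
orientation: [2.172, 2.269, -0.001]
ft_force: [-0.5, -5.4, -0.2]
width: 0.6
grasp_force: 2.9
```

apply_moves:
  targets:
    - [-1,[0.02,0,0],[0,0,0]]
    - [-1,[0.02,0,0],[0,0,0]]
    - [-1,[0,0,0],[0,0,0]]

```text
t: 40.17
ee_pos: [651.8, 125.8, 66.7]
orientation: [2.171, 2.268, -0.004]
ft_force: [-0.5, -14.6, 1.2]
width: 0.4
grasp_force: 7.2
```

```bash
python3 - <<'E'
from fit import *
go(652.5,125,66,.046)
ims={n:img(n) for n in("top","side")}
for l in("tote","tote_push"):
  for n in ims: print(l,n,[(np.round(at_z(ims[n],q["xy"],{"tote":45}.get(l,75)),1),round(q["score"],2)) for q in ctrl.pinpoint(l,n)[:2]])
cv2.imwrite("pics/s5.png",cv2.resize(ims["side"]["pixels"][70:230,220:400],(675,600),interpolation=cv2.INTER_CUBIC))
E
```

```text
t 40.17 pos [651.8 125.8  66.7] shift [-0.016  0.013  0.014] turn [-0.0003  0.0023 -0.0014] F [ -0.5 -14.6   1.2] w 0.4 gf 7.2 q [ 0.17  0.67  1.62 -0.    0.85  0.13]
tote top [(array([ 254.8, -316.3,   45. ]), 0.84), (array([650.3,  60.3,  45. ]), 0.43)]
tote side [(array([648.4, 239.2,  45. ]), 0.96), (array([ 241.5, -346.8,   45. ]), 0.89)]
tote_push top [(array([ 241.6, -418.3,   75. ]), 0.82)]
tote_push side [(array([650.9, 137.8,  75. ]), 0.76), (array([409.2, 321.3,  75. ]), 0.44)]
```

View pics/s5.png

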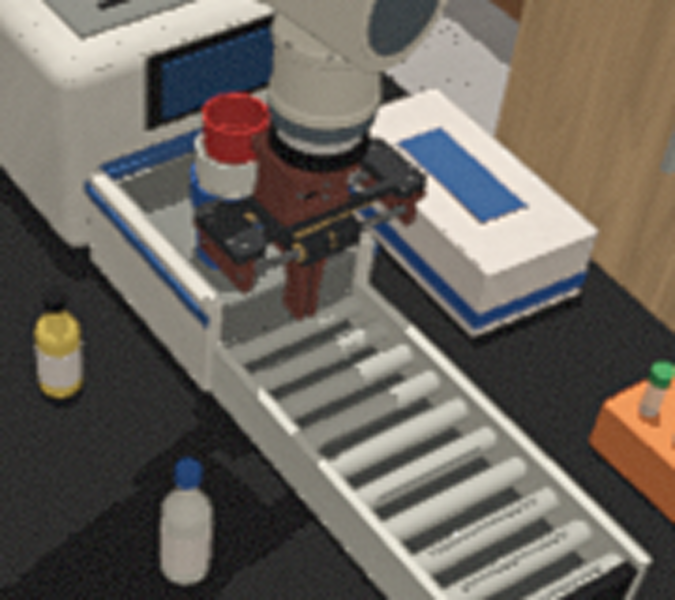

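The tote is flush with the cheek ends and against the stop (the force rises with no motion), and the stack is upright. I'll back off and retreat.

apply_moves:
  targets:
    - [-1,[-0.04,0,0],[0,0,0]]
    - [-1,[-0.1,0,0],[0,0,0]]
    - [-1,[-0.4,0,0],[0,0,0]]
    - [-1,[-0.8,0,0],[0,0,0]]
    - [-1,[-0.8,0,-0.3],[0,0,0]]
    - [-1,[-0.8,0,-0.7],[0,0,0]]
    - [-1,[-0.3,0,-0.8],[0,0,0]]
    - [-1,[0,0,-0.8],[0,0,0]]

```text
t: 41.48
ee_pos: [658.7, -35.8, 197.9]
orientation: [2.175, 2.266, 0.0]
ft_force: [0.3, -0.1, 0.3]
width: 0.1
grasp_force: 0.0
```

apply_moves:
  targets:
    - [-1,[-0.8,-0.8,-0.5],[0,0,0]]
    - [-1,[-0.8,-0.8,0],[0,0,0]]
    - [-1,[-0.7,-0.9,0],[0,0,0]]
    - [-1,[-0.4,-0.9,0],[0,0,0]]
    - [-1,[0,0,0],[0,0,0]]
    - [-1,[0,0,0],[0,0,0]]
    - [-1,[0,0,0],[0,0,0]]

```text
t: 42.35
ee_pos: [495.9, -175.4, 221.8]
orientation: [2.171, 2.27, 0.001]
ft_force: [-0.8, 0.0, -0.2]
width: 0.7
grasp_force: 0.0
```

```bash
python3 - <<'E'
from fit import *
ims={n:img(n) for n in("top","side")}
print(np.round(ctrl.get_obs()["ee_pos"]))
x,y=646.7,230
for l,P,p0,zz in[("beaker_small",beaker(14,110),[x,y+2],140),("tote",TOTE,[x,y,.046],60)]:
  for n in ims:
    m=near(l,n,ims[n],p0,zz)
    if m is not None: print(l,n,m.sum(),*fit(P,[ims[n]],[m],p0))
a=cv2.resize(ims["top"]["pixels"][90:180,120:270],(800,480),interpolation=cv2.INTER_CUBIC); b=cv2.resize(ims["side"]["pixels"],(160,120))
cv2.imwrite("pics/f.png",np.vstack([a,np.hstack([b,np.zeros((120,640,3),np.uint8)])]))
E
```

```text
[ 496. -175.  222.]
beaker_small top 397 [647.65498502 233.8491208 ] 0.11875339556477502
beaker_small side 112 [660.19430037 260.7303865 ] 3.1993347338935574
tote top 2860 [6.47680472e+02 2.30353302e+02 3.14062047e-02] 0.05621966269025092
tote side 1838 [ 6.50145005e+02  2.31006244e+02 -8.70087506e-03] 0.22529603789285027
```

View pics/f.png

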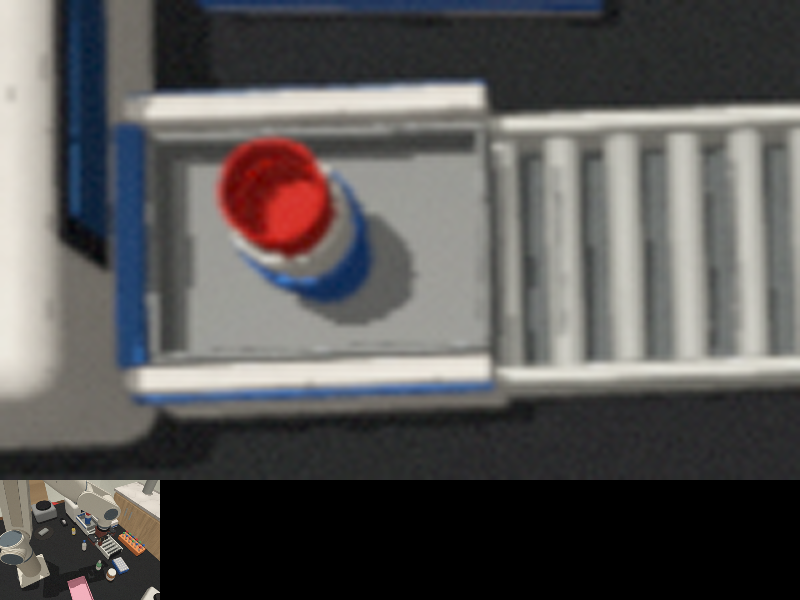

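The tote's front wall is tight against the blue stop (column ~148), its rear is flush with the cheek ends (column ~490), and the stack is upright. I'll hand in.

```bash
python3 -c "
from workcell import ctrl
print(ctrl.close_job())"
```

```text
the job is handed in; nothing more can be done
None
```

The three beakers are nested upright in the grey tote, the tote is fully home against the blue end stop, and the job was handed in at about 43 s; the judged result was not shown.

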